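# Start the collar nut on a casting-mould clamp

### The job

The plaster casting mould still lacks one clamping nut: take the big collar nut out of the hardware tray and set it square on the end of the bare stud, hex up. Keep light pressure on it and back it off (anticlockwise) until it rides over the end of the thread and you feel it drop in, then run it down clockwise and snug it finger-tight, its collar bearing on the steel strap with no slack left in the thread. Use only light force on the thread, do not crank it down hard, let go of it at the end, and leave everything else on the bench where it is.

Things in the scene. Friction and masses are not known exactly. Their poses are not given: they have to be found in the camera images.
- nut: big dark steel hex nut with collar, collar-down in the tray, 0.24 kg. Collar 58 mm across, 6 mm thick, at the bottom; hex above it 41 mm across flats, 24 mm high; 30 mm high in all. Bore 29 mm, 23 mm inside the thread. Origin at the centre of its underside, z up its axis; flats face its +x, -x and every 60 degrees from there. Where its thread starts is not known
- stud: the clamp's bare stud, fixed, upright. Origin on its axis level with the strap's top face (116 mm above the bench), where the nut's underside must end; z up. Right-hand thread, 27 mm, three starts, 21 mm of travel per turn. Its yaw is arbitrary: where the thread starts is not known. Rigid: land on it slowly; until the nut is down on the strap keep the force between them under 25 N, a light push of 4 to 8 N does
- thread_end (a point): point on the stud's axis where its thread ends, 16 mm above the strap. A smooth dog point, 21 mm thick, goes on 12 mm further up; its last 4 mm taper to 15 mm. A nut riding on the thread's end has its underside 4 mm below this point
- dog_tip (a point): tip of the stud, 28 mm above the strap. A nut set down at a chance angle rests with its underside 8 to 12 mm above the strap. Backed off, it climbs to 12 mm, rides level, and once in every third of a turn drops by 3 to 4 mm; from there about 0.4 turn clockwise brings the collar to the strap
- clamp: mould clamp, fixed: board 200 x 340 mm, two-part plaster mould 170 x 190 mm, and over it a steel strap 60 x 330 mm along the clamp's y, top 116 mm above the bench, ribs 11 mm high over the mould. The stud 125 mm to +y has its nut; the bare stud stands 125 mm to -y. Origin under the board's centre
- strap_seat (a point): point on the strap's top face where the bare stud passes through it; the collar bears here. When the collar first touches, up to 0.5 rad of play in the thread is still to be taken up; then torque rises and the force on the strap grows by about 6 N per degree. Finger-tight means 4 to 80 N left on the strap after letting go (the thread holds itself); more cracks the plaster
- tray: shallow aluminium tray, fixed, 290 mm along its x by 180 mm, rim 22 mm high, floor 3 mm above the bench; the nut and two other pieces of hardware stand in a row along its x, about 80 mm apart, in any order. Origin at the centre of its underside
- small_nut: spare plain hex nut, 24 mm across flats, 14 mm high, loose in the tray; origin at the centre of its underside
- wing_nut: spare brass wing nut, hub 22 mm, 50 mm over the wings, 20 mm high, loose in the tray; origin at the centre of its underside
- water_bottle: clear bottle with blue cap, 64 mm diameter, 210 mm high, standing; origin at the centre of its underside
- glaze_jar: glass jar with red lid, 68 mm diameter, 85 mm high, standing; origin at the centre of its underside
- cup: white open cup, 72 mm diameter, 75 mm high, standing; origin at the centre of its underside
- brush: flat brush with wooden handle, 190 mm long, lying; origin under its middle, bristles to its +x
- roller: short wooden rolling stick, 28 mm diameter, 160 mm long, lying along its x; origin under its middle
Things that resemble listed ones, but are neither listed nor needed, are in the scene too. There is more than one size of the nut; the job needs the smallest.

How it is judged:
By the outcome, as a careful person would: the job done as asked, in the order asked, and still so for the second after the job is handed in, with the robot touching nothing.
It also fails if it takes over 67 s, if anything falls off the work surface, if the arm or the gripper's body presses on something with over 40 N, if the wrist force passes 120 N, or if a joint passes its speed limit or range.

### The arm

A 6-joint arm with a two-finger parallel gripper is mounted at the origin on the work surface. World frame = base frame: x ahead of the robot, y to its left, z up, the work surface at z = 0. Lengths are in m, angles in rad, forces in N, time in s.
With the tool pointing down it reaches from about 0.35 to 0.85 m from the base axis. Payload 8.1 kg.
Tool frame: the origin (TCP) lies at the centre of the arm's flange, where the gripper is bolted on; the fingertips stand 186 mm ahead of it and the grasp point (between the pads) lies 167 mm ahead of it; z points along the fingers, y is the line along which they close (so a half turn about z gives the same grasp; the last joint's range is limited). The gripper opens to 93 mm and grips with 3 to 60 N. Pads are 15 mm wide; open, the fingers measure 128 mm over their backs; the gripper's body (75 mm by 188 mm) begins 65 mm behind the grasp point.
Start: joints at [-1.43, 0.13, 1.488, -0, 1.523, -0.085], TCP at [0.134, -0.585, 0.405] pointing down, gripper open.
Joint ranges: [-2.96, 2.96], [-0.89, 2.26], [0.02, 2.5], [-1.34, 4.48], [0, 2.73], [-2.66, 2.66]. Speed limits (rad/s): [2.39, 2.39, 2.79, 3.14, 3.14, 3.14].

### API

Orientations are given as a rotation vector (axis times angle).
In Python, from plant import robot gives the robot as it stands.
- The arm moves only by the tool apply_moves, never from a script. Its argument "series" is a list of rows, each a list of 2 entries, a list of its own where there are three numbers: the shift along the tool's x, y, z in mm, then the turn, a rotation vector about the tool's x, y, z in rad. A call has 1 to 12 rows; each row shifts and turns the commanded pose from where the row before left it, along the tool's axes as they then stand; what a row does not reach is not made up. A row lasts 1/12 s, in which the tool goes at most 41.7 mm and 7.16 degrees, less where a joint would pass 70% of its speed; a pose out of reach is approached as far as the arm can. A call is refused whole if a number of a shift passes 41.7 or a number of a turn 0.125, either way. A call with a gripper value outside its range is refused whole. "claw" is the opening, from 0 (shut) to 1 (fully open), set as the call begins (left out, the last holds). The fingers move at their own pace and stop on an object; "newtons" is the grip in N (left out, the last holds). Time passes only in rows, so rows that do not move let the fingers close. It gives the time, the measured TCP pose, the force, the opening and the grip force at its end, in the units of the state.
- robot.read_state(): the state, without advancing time (a new reading comes with each control period).
- robot.read_camera(name): name is "scene" or "top"; returns (picture, depth): 384x512x3 uint8, blue, green, red; 384x512 float32, m along the optical axis (not along the pixel's ray), 0 where there is no reading.
- robot.calibration(name): a dict with "fx", "fy", "cx", "cy" (pixels), "D" ([k1, k2, p1, p2, k3] as OpenCV has them; the pictures are not rectified), "extrinsics" (4x4, takes a point from world to camera coordinates). Camera axes: x right, y down, z forward; pixel columns grow to the right and rows downward; lengths in m; the calibration is good to about 2 mm. A picture is of the moment at which its call begins. calibration takes no time and is no camera call.
- robot.close_job(): hands the job in; it is judged then, once.
The state is a dict: "t": time; "q": joint angles; "dq": joint speeds; "joint_torque": joint torques, N m; "tool_pos": TCP position; "orientation": TCP orientation; "force": force on the tool from outside, world axes, zero at the start; "wrist_torque": the same for the moment, N m; "opening": finger opening in m; "gripper_force": force on a finger pad.
Only numpy, scipy, OpenCV 4.12 (cv2) and the standard library are available. Lean on these libraries where they do the work, as an engineer would, in place of code of your own. Each camera call takes 0.05 s, during which the arm holds its last target. There are 200 camera calls.

## Working session

There is one attempt and no reset: what is moved stays moved. The work goes in short steps, Python scripts to look and compute and a tool call to move; the robot and the scene stay as the last step left them, time stands still between calls to the robot, and variables do not carry over. Pictures are saved under pics/ and viewed, at most 10 in all, crops included, and the job is handed in when it is done.

Besides the shell and the picture viewer there is one more tool, called as name([rows], argument=value, ...), one row to a line, values as JSON. apply_moves: Moves the arm, as the interface text tells. Its arguments: {"type":"object","properties":{"series":{"type":"array"},"claw":{"type":"number"},"newtons":{"type":"number"}},"required":["series"]}

```bash
ls; mkdir -p pics; cat > h.py <<'E'
import numpy as np, cv2
from plant import robot
def cal(n):
    c=robot.calibration(n); K=np.array([[c["fx"],0,c["cx"]],[0,c["fy"],c["cy"]],[0,0,1.]])
    return K,np.array(c["D"]),np.array(c["extrinsics"])
def cloud(n,d):
    K,D,T=cal(n); h,w=d.shape
    u,v=np.meshgrid(np.arange(w),np.arange(h))
    p=cv2.undistortPoints(np.stack([u,v],-1).reshape(-1,1,2).astype(np.float64),K,D).reshape(h,w,2)
    P=np.concatenate([p*d[...,None],d[...,None]],-1)
    W=(P-T[:3,3])@T[:3,:3]; W[d==0]=np.nan
    return W
E
python3 - <<'E'
from h import *
for n in("scene","top"):
    p,d=robot.read_camera(n); cv2.imwrite(f"pics/{n}0.png",p); np.save(n+"0.npy",d)
s=robot.read_state(); print(s)
for n in("scene","top"):
    K,D,T=cal(n);print(K[0,0],D,-T[:3,:3].T@T[:3,3])
E
```

```text
pics
{'t': 0.1, 'q': array([-1.43038230e+00,  1.31098177e-01,  1.48916573e+00,  2.30574485e-05,
        1.52299335e+00, -8.53902985e-02]), 'dq': array([-9.43180300e-04, -2.75000990e-03, -9.03113644e-04,  7.61457853e-05,
       -2.46152808e-04,  1.24488149e-03]), 'joint_torque': array([ 7.15647875e-04, -5.61346185e+01, -4.93096447e+01,  7.70905917e-02,
        2.92064849e-02, -7.34300761e-05]), 'tool_pos': array([ 0.13433759, -0.58456061,  0.40378715]), 'orientation': array([-3.11993733e+00, -3.53750253e-01,  3.57463512e-05]), 'force': array([-0.04033579, -0.93826332, -0.6325494 ]), 'wrist_torque': array([-0.00913284, -0.00069935,  0.00455357]), 'gripper_force': 0.0, 'opening': 0.0926586603932997}
355.96961475325963 [-0.02932362  0.          0.          0.          0.        ] [ 1.07095087 -0.68789527  0.91083448]
370.94024705425744 [-0.11979223  0.          0.          0.          0.        ] [ 0.33902532 -0.00809654  1.3684187 ]
```

View pics/top0.png

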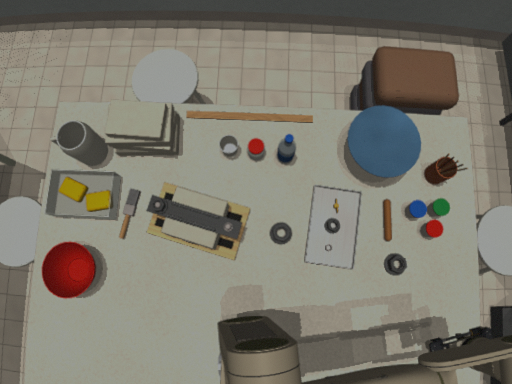

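View pics/scene0.png

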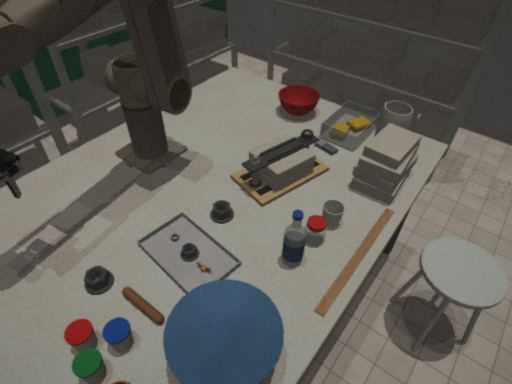

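The tray holds the wing nut at (336,205), a collar nut at (332,226) and a small nut at (328,248). Larger collar-nut lookalikes stand on the bench at (281,233) and (395,264). The one in the tray fits because it is the smallest and sits in the tray. The clamp's studs are near (159,205) and (229,227), so next I check which is bare.

```bash
python3 - <<'E'
from h import *
t=cv2.imread("pics/top0.png"); s=cv2.imread("pics/scene0.png")
a=cv2.resize(t[175:280,140:270],None,fx=3,fy=3,interpolation=cv2.INTER_CUBIC)
b=cv2.resize(t[175:280,270:410],None,fx=2.8,fy=3,interpolation=cv2.INTER_CUBIC)
c=cv2.resize(s[120:205,225:345],None,fx=3.25,fy=3.25,interpolation=cv2.INTER_CUBIC)
d=cv2.resize(s[190:310,90:245],None,fx=2.5,fy=2.3,interpolation=cv2.INTER_CUBIC)
def fit(im):
    o=np.zeros((300,400,3),np.uint8); im=im[:300,:400]; o[:im.shape[0],:im.shape[1]]=im; return o
m=np.vstack([np.hstack([fit(a),fit(b)]),np.hstack([fit(c),fit(d)])])
m=np.clip(m.astype(float)*1.6,0,255).astype(np.uint8)
cv2.imwrite("pics/crop1.png",m)
W=cloud("top",np.load("top0.npy"))
for n,u,v in[("nut",332,226),("big1",281,233),("big2",395,264),("small",328,248),("wing",336,205),("studR",229,227),("studL",159,205),("mid",196,218)]:
    P=W[v-9:v+10,u-9:u+10].reshape(-1,3); P=P[~np.isnan(P[:,2])]
    print(n,W[v,u].round(4),"zpct",np.percentile(P[:,2],[5,50,80,95,100]).round(3))
Ws=cloud("scene",np.load("scene0.npy"))
for n,u,v in[("nut",189,251),("stud",255,182),("stud2",307,134)]:
    P=Ws[v-9:v+10,u-9:u+10].reshape(-1,3); i=np.nanargmax(P[:,2]); print(n,P[i].round(4))
E
```

```text
nut [ 0.5015 -0.2735  0.007 ] zpct [-0.001  0.006  0.028  0.035  0.038]
big1 [ 0.4693 -0.0857 -0.0006] zpct [-0.002  0.014  0.043  0.046  0.05 ]
big2 [ 3.687e-01 -5.126e-01 -1.000e-04] zpct [-0.001  0.026  0.042  0.045  0.048]
small [ 0.42   -0.2594  0.0065] zpct [-0.001  0.004  0.007  0.013  0.022]
wing [ 0.579  -0.2862  0.0179] zpct [-0.001  0.004  0.007  0.018  0.031]
studR [0.4682 0.0948 0.1477] zpct [0.021 0.117 0.12  0.143 0.148]
studL [0.533  0.3368 0.1409] zpct [0.018 0.122 0.144 0.148 0.151]
mid [0.4975 0.212  0.1155] zpct [0.106 0.117 0.124 0.13  0.133]
nut [ 0.5283 -0.2757  0.0378]
stud [0.4843 0.0934 0.0784]
stud2 [0.5509 0.3549 0.1497]
```

View pics/crop1.png

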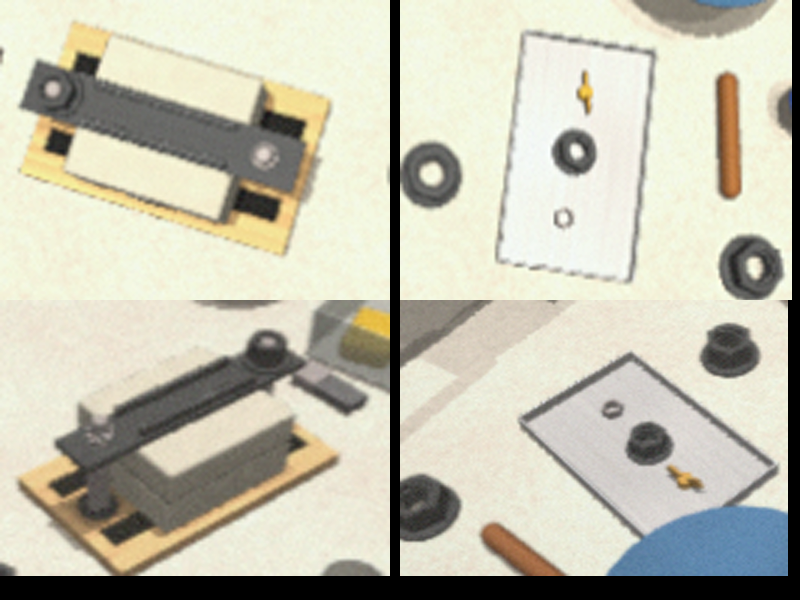

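The crop confirms it. In the tray, the middle piece is the collar nut: dark, collar down, top at about 33 mm against about 43–45 mm for the two bench lookalikes. The bare stud is the one nearest the robot's right, top image about (228,226), with its bright tip showing. The other stud carries a nut. Next I refine the positions.

```bash
cat > fit.py <<'E'
from h import *
from scipy.optimize import minimize
def mean(n,k): return np.mean([robot.read_camera(n)[0].astype(float) for _ in range(k)],0)
def proj(n,P):
    K,D,T=cal(n); return cv2.projectPoints(np.asarray(P,float),cv2.Rodrigues(T[:3,:3])[0],T[:3,3],K,D)[0].reshape(-1,2)
def ray(n,u,v,z):
    K,D,T=cal(n); p=cv2.undistortPoints(np.array([[[u,v]]],float),K,D).ravel()
    d=T[:3,:3].T@np.array([*p,1]); o=-T[:3,:3].T@T[:3,3]; return o+d*(z-o[2])/d[2]
def render(n,x,y,yaw,z0,box,S=8):
    u0,v0,u1,v1=box; im=np.zeros(((v1-v0)*S,(u1-u0)*S),np.uint8)
    a=np.linspace(0,2*np.pi,60)
    h=yaw+np.pi/6+np.arange(6)*np.pi/3; R=.0205/np.cos(np.pi/6)
    for aa,r,zs in((a,.029,(0,.006)),(h,R,(.006,.030))):
        P=[(x+r*np.cos(t),y+r*np.sin(t),z0+z) for z in zs for t in aa]
        q=((proj(n,P)+.5-[u0,v0])*S)
        cv2.fillPoly(im,[cv2.convexHull((q*16).round().astype(np.int32))],255,shift=4)
    return cv2.resize(im,None,fx=1/S,fy=1/S,interpolation=cv2.INTER_AREA)/255.
E
python3 - <<'E'
from fit import *
M={n:mean(n,6) for n in("top","scene")}
np.savez("mean.npz",**M)
box={"top":(318,212,347,241),"scene":(172,233,208,270)}
A={}
for n,(a,b,c,d) in box.items():
    g=M[n][b:d,a:c].mean(2); bg=np.percentile(g,75); dk=np.percentile(g,8)
    al=np.clip((bg-g)/(bg-dk),0,1); A[n]=al
    print(n,bg,dk)
# fill bore: ignore inner pixels via weights
def cost(p,ns):
    s=0
    for n in ns:
        a,b,c,d=box[n]; r=render(n,p[0],p[1],p[2],.003,box[n])
        q=proj(n,[(p[0],p[1],.033)])[0]; u,v=np.meshgrid(np.arange(a,c),np.arange(b,d))
        w=np.hypot(u-q[0],v-q[1])>5
        s+=(w*(r-A[n])**2).sum()
    return s
for ns in(["top"],["scene"],["top","scene"]):
    best=[]
    for yaw in np.radians(range(0,60,10)):
        r=minimize(cost,[.51,-.275,yaw],args=(ns,),method="Nelder-Mead",options=dict(initial_simplex=[[.51,-.275,yaw],[.516,-.275,yaw],[.51,-.269,yaw],[.51,-.275,yaw+.15]],maxfev=150))
        best.append((r.fun,*r.x[:2].round(4),round(np.degrees(r.x[2])%60,1)))
    print(ns,sorted(best)[:4])
# stud tip
for n,b in(("top",(222,218,238,236)),("scene",(246,172,264,195))):
    g=M[n][b[1]:b[3],b[0]:b[2]].mean(2); print(n); print(g.astype(int))
# strap direction via depth cloud
W=cloud("top",np.load("top0.npy"))[185:250,140:255].reshape(-1,3)
P=W[(W[:,2]>.108)&(W[:,2]<.122)]
r=cv2.minAreaRect((P[:,:2]*1000).astype(np.float32)); print(r)
E
```

```text
top 152.27777777777774 58.49999999999999
scene 131.95833333333334 46.0
['top'] [(np.float64(4.049117892645741), np.float64(0.5044), np.float64(-0.2731), np.float64(41.6)), (np.float64(4.089813614852475), np.float64(0.5044), np.float64(-0.2731), np.float64(22.4)), (np.float64(4.110519815738707), np.float64(0.5044), np.float64(-0.2729), np.float64(12.5)), (np.float64(4.153125102440322), np.float64(0.5044), np.float64(-0.273), np.float64(2.6))]Traceback (most recent call last):
  File "<stdin>", line 22, in <module>
    res = _minimize_neldermead(fun, x0, args, callback, bounds=bounds,
                               **options)
    fxr = func(xr)
    fx = function(np.copy(x), *(wrapper_args + args))
  File "<stdin>", line 14, in cost
  File "fit.py", line 15, in render
    q=((proj(n,P)+.5-[u0,v0])*S)
        ~~~~^^^^^
  File "fit.py", line 5, in proj
    K,D,T=cal(n); return cv2.projectPoints(np.asarray(P,float),cv2.Rodrigues(T[:3,:3])[0],T[:3,3],K,D)[0].reshape(-1,2)
          ~~~^^^
  File "h.py", line 4, in cal
    c=robot.calibration(n); K=np.array([[c["fx"],0,c["cx"]],[0,c["fy"],c["cy"]],[0,0,1.]])
ValueError: time passes only in moves, steps and waits
```

```bash
python3 - <<'E'
s=open("h.py").read()
s=s.replace("def cal(n):","import functools\n@functools.lru_cache(None)\ndef cal(n):"); open("h.py","w").write(s)
E
cat > m.py <<'E'
from fit import *
M=np.load("mean.npz")
box={"top":(318,212,347,241),"scene":(172,233,208,270)}
A={}
for n,(a,b,c,d) in box.items():
    g=M[n][b:d,a:c].mean(2); bg=np.percentile(g,75); dk=np.percentile(g,8)
    A[n]=np.clip((bg-g)/(bg-dk),0,1)
def cost(p,ns):
    s=0
    for n in ns:
        a,b,c,d=box[n]; r=render(n,p[0],p[1],p[2],.003,box[n])
        q=proj(n,[(p[0],p[1],.033)])[0]; u,v=np.meshgrid(np.arange(a,c),np.arange(b,d))
        s+=((np.hypot(u-q[0],v-q[1])>5)*(r-A[n])**2).sum()
    return s
for ns in(["scene"],["top","scene"]):
    best=[]
    for yaw in np.radians(range(0,60,10)):
        x0=np.array([.504,-.273,yaw]); r=minimize(cost,x0,args=(ns,),method="Nelder-Mead",options=dict(initial_simplex=[x0,x0+[.006,0,0],x0+[0,.006,0],x0+[0,0,.15]],maxfev=150))
        best.append([round(float(r.fun),3),*map(float,r.x[:2].round(4)),round(float(np.degrees(r.x[2]))%60,1)])
    print(ns,sorted(best))
for n,b in(("top",(221,218,239,236)),("scene",(246,172,264,195))):
    g=M[n][b[1]:b[3],b[0]:b[2]].mean(2); print(n,b); print("\n".join(" ".join(f"{int(x):3d}" for x in r) for r in g))
W=cloud("top",np.load("top0.npy"))[185:250,140:255].reshape(-1,3)
P=W[(W[:,2]>.108)&(W[:,2]<.122)]
print(cv2.minAreaRect((P[:,:2]*1000).astype(np.float32)))
E
python3 m.py
```

```text
['scene'] [[52.327, 0.5055, -0.274, 32.9], [52.352, 0.5057, -0.2744, 31.9], [52.36, 0.5058, -0.2743, 34.9], [52.516, 0.5059, -0.2741, 44.3], [52.648, 0.5059, -0.2741, 41.1], [53.243, 0.5056, -0.2741, 58.7]]
['top', 'scene'] [[57.81, 0.505, -0.2738, 32.0], [57.825, 0.5052, -0.2737, 35.8], [58.104, 0.5049, -0.2737, 48.1], [58.128, 0.5049, -0.2734, 59.1], [58.223, 0.505, -0.2737, 52.9], [58.287, 0.5048, -0.2736, 21.8]]
top (221, 218, 239, 236)
 66  66  65  66  67  63  56  53  47  38  33  32  30  25  25  26  26  27
 66  65  67  66  66  66  65  66  60  56  53  53  47  35  31  28  28  27
 64  65  66  65  65  65  66  66  65  65  66  66  61  56  56  49  38  28
 65  65  65  65  65  66  66  68  67  67  67  67  66  66  68  64  57  52
 65  65  65  65  67  76  85  84  79  70  67  66  66  67  67  66  67  66
 66  66  66  71  76  83  91  92  90  88  77  66  65  66  67  66  67  67
 65  65  67  76  86 100 114 114 103  96  91  73  65  65  66  66  67  66
 65  65  70  79  98 121 133 133 118  94  85  76  65  65  65  66  66  66
 66  66  74  82 107 131 134 133 122  90  74  76  66  65  66  65  66  66
 64  66
[... 1724 characters left out ...]
 40  50  64  68  74  79
 82  79  75  70  61  55  52  47  46  44  46  51  59  80  91  81  58  45
 77  82  79  78  72  63  62  61  64  67  68  67  76  81  64  45  36  33
 71  83  83  84  81  71  68  69  70  71  77  80  59  45  37  33  32  32
 61  72  82  84  83  82  83  82  86  85  62  43  33  32  32  31  32  33
 62  62  70  82  86  89  98 111 108  89  54  36  33  33  32  33  30  32
 78  66  61  70  91 111 115 116 116 114  98  55  35  32  32  30  30  33
 88  73  63  62  76  99 114 120 121 123 119  99  57  35  34  33  34  42
101  91  82  65  61  75 100 119 123 123 124 119  98  57  35  42  58  88
((503.3216247558594, 221.0709686279297), (330.8080749511719, 164.07032775878906), 75.68202209472656)
```

```bash
cat > s.py <<'E'
from fit import *
M=np.load("mean.npz")
g=M["top"].mean(2); w=np.clip(g-98,0,None); v,u=np.mgrid[222:230,224:231]; ww=w[222:230,224:231]
c=((u*ww).sum()/ww.sum(),(v*ww).sum()/ww.sum()); print("tip px",c,ray("top",*c,.144).round(4))
# thread outer outline at z=.132: model fit of union silhouette (thread cyl 27 z0-16, dog 21 to 24, taper to 15)
def sil(n,x,y,box,S=8):
    u0,v0,u1,v1=box; im=np.zeros(((v1-v0)*S,(u1-u0)*S),np.uint8); a=np.linspace(0,2*np.pi,60)
    for r0,z0,r1,z1 in((.0135,.116,.0135,.132),(.0105,.132,.0105,.140),(.0105,.140,.0075,.144)):
        P=[(x+r*np.cos(t),y+r*np.sin(t),z) for r,z in((r0,z0),(r1,z1)) for t in a]
        q=(proj(n,P)+.5-[u0,v0])*S
        cv2.fillPoly(im,[cv2.convexHull((q*16).round().astype(np.int32))],255,shift=4)
    return cv2.resize(im,None,fx=1/S,fy=1/S,interpolation=cv2.INTER_AREA)/255.
b=(220,219,236,234); A=np.clip((g[b[1]:b[3],b[0]:b[2]]-66)/18,0,1)
x0=np.array([.47,.097])
r=minimize(lambda p:((sil("top",*p,b)-A)**2).sum(),x0,method="Nelder-Mead",options=dict(initial_simplex=[x0,x0+[.006,0],x0+[0,.006]]))
print("outline",r.x.round(4),r.fun)
print("scene px of tip/base for it",proj("scene",[(*r.x,.144),(*r.x,.116)]).round(1))
s=M["scene"].mean(2)[146:174,244:266]; print("\n".join(" ".join(f"{int(x):3d}" for x in q) for q in s))
st=robot.read_state(); print(st["t"],st["tool_pos"],st["orientation"])
E
python3 s.py
```

```text
tip px (np.float64(227.2276287680987), np.float64(226.1031331592689)) [0.4713 0.1012 0.144 ]
outline [0.4721 0.101 ] 9.680010224779007
scene px of tip/base for it [[254.9 156.2]
 [254.8 162.5]]
144 144 145 144 144 144 142 143 143 143 143 141 141 134 129 138 138 136 136 136 137 137
143 144 145 144 145 144 144 143 144 145 142 136 130 136 134 135 136 135 134 136 136 136
145 143 144 144 143 144 144 142 140 137 131 133 132 134 136 136 137 136 136 137 137 136
144 145 143 144 143 144 142 137 132 136 132 134 136 137 136 137 138 137 137 136 135 130
144 145 144 144 143 140 139 138 134 134 134 135 137 137 137 138 137 138 136 132 119  93
145 144 144 143 135 120 126 132 133 134 134 136 138 138 138 137 134 133 120  95  73  57
146 145 143 142 126  97 106 123 131 133 135 136 136 136 137 126 107  92  73  62  47  38
144 145 145 142 125  86  80  99 121 129 135 136 136 137 134 118  80  57  46  40  38  35
143 144 142 141 123  83  65  73  91 116 129 133 133 132 130 107  61  39  34  37  41  48
142 142 141 141 122  80  65  64  72  91 113 119 121 117  92  67  42  36  40  50  54  56
142 141 141 140 123  80  6
[... 949 characters left out ...]
  48  55  56  57  57  56  59  57  57  58  57  57  56  52  47  38  39  43  51  59
116  98  61  47  52  57  57  58  57  58  57  57  55  53  46  39  38  40  50  59  59  60
122 117  98  58  44  49  56  58  57  58  55  53  45  39  39  41  47  50  57  59  59  60
122 121 110  83  59  44  50  55  56  53  45  38  38  41  49  58  60  59  54  57  60  59
122 122 119 115  94  52  39  43  45  39  38  40  45  51  56  58  62  62  59  55  57  58
120 118 115 102  68  41  33  36  38  41  46  54  54  55  55  58  62  62  62  60  56  54
104  80  70  52  40  33  33  36  46  48  51  53  54  54  55  59  60  61  61  60  59  56
0.7 [ 0.1343497  -0.58477582  0.40476986] [ 3.12154007e+00  3.53952303e-01 -1.27628144e-05]
```

Both estimates of the stud agree at about (0.4715, 0.101). It lies 125 mm from the clamp centre along the strap, as it should. The nut is at (0.505, -0.2735), top at 33 mm. Now I move over the nut.

apply_moves([
  [[36,-18.3,0],[0,0,0]],
  [[36,-18.3,0],[0,0,0]],
  [[36,-18.3,0],[0,0,0]],
  [[36,-18.3,0],[0,0,0]],
  [[36,-18.3,0],[0,0,0]],
  [[36,-18.3,0],[0,0,0]],
  [[36,-18.3,0],[0,0,0]],
  [[36,-18.3,0],[0,0,0]],
  [[36,-18.3,0],[0,0,0]],
  [[36,-18.3,0],[0,0,0]],
  [[36,-18.3,0],[0,0,0]],
  [[36,-18.3,0],[0,0,0]],
], claw=0.78, newtons=15)

```text
t: 1.7
tool_pos: [0.5075, -0.2724, 0.405]
orientation: [3.121, 0.354, 0.001]
force: [0.5, -1.3, 0.0]
opening: 0.0724
gripper_force: 0.0
```

apply_moves([
  [[0,0,10],[0,0,-0.12]],
  [[0,0,10],[0,0,-0.12]],
  [[0,0,10],[0,0,-0.12]],
  [[0,0,10],[0,0,-0.12]],
  [[0,0,10],[0,0,-0.12]],
  [[0,0,10],[0,0,-0.12]],
  [[0,0,10],[0,0,-0.12]],
  [[0,0,10],[0,0,-0.12]],
  [[0,0,10],[0,0,-0.12]],
  [[0,0,10],[0,0,-0.12]],
  [[0,0,10],[0,0,-0.12]],
  [[0,0,10],[0,0,-0.12]],
])

```text
t: 2.7
tool_pos: [0.5062, -0.274, 0.2843]
orientation: [2.106, 2.331, 0.0]
force: [0.4, 0.5, -0.2]
opening: 0.0723
gripper_force: 0.0
```

apply_moves([
  [[0,0,5],[0,0,-0.12]],
  [[0,0,5],[0,0,-0.12]],
  [[0,0,5],[0,0,-0.12]],
  [[0,0,5],[0,0,-0.1]],
  [[0,0,0],[0,0,0]],
  [[0,0,0],[0,0,0]],
])

```text
t: 3.2
tool_pos: [0.5061, -0.274, 0.2645]
orientation: [-1.532, -2.742, -0.0]
force: [0.1, 0.5, 0.1]
opening: 0.0727
gripper_force: 0.0
```

apply_moves([
  [[1,-0.6,10],[0,0,0]],
  [[0,0,12],[0,0,0]],
  [[0,0,12],[0,0,0]],
  [[0,0,12],[0,0,0]],
  [[0,0,10],[0,0,0]],
  [[0,0,7],[0,0,0]],
  [[0,0,0],[0,0,0]],
])

```text
t: 3.78
tool_pos: [0.5043, -0.2729, 0.1991]
orientation: [-1.526, -2.741, -0.001]
force: [0.0, 0.6, 0.2]
opening: 0.0723
gripper_force: 0.0
```

apply_moves([
  [[0,0,0],[0,0,0]],
  [[0,0,0],[0,0,0]],
  [[0,0,0],[0,0,0]],
  [[0,0,0],[0,0,0]],
  [[0,0,0],[0,0,0]],
  [[0,0,0],[0,0,0]],
  [[0,0,0],[0,0,0]],
  [[0,0,0],[0,0,0]],
  [[0,0,0],[0,0,0]],
  [[0,0,0],[0,0,0]],
], claw=0.2, newtons=12)

```text
t: 4.62
tool_pos: [0.5054, -0.2737, 0.2023]
orientation: [1.528, 2.744, -0.0]
force: [-1.8, 0.1, 5.8]
opening: 0.0416
gripper_force: 11.9
```

apply_moves([
  [[0,0,-5],[0,0,0]],
  [[0,0,-15],[0,0,0]],
  [[0,0,-25],[0,0,0]],
  [[0,0,-30],[0,0,0]],
  [[0,0,-30],[0,0,0]],
  [[0,0,-30],[0,0,0]],
  [[0,0,-25],[0,0,0]],
  [[0,0,-15],[0,0,0]],
  [[0,0,0],[0,0,0]],
], newtons=25)

```text
t: 5.37
tool_pos: [0.506, -0.2739, 0.3812]
orientation: [1.525, 2.739, -0.0]
force: [0.7, -0.7, -1.7]
opening: 0.0408
gripper_force: 24.9
```

apply_moves([
  [[15,7.5,0],[0,0,0]],
  [[30,15,0],[0,0,0]],
  [[32,16,0],[0,0,0]],
  [[32,16,0],[0,0,0]],
  [[32,16,0],[0,0,0]],
  [[32,16,0],[0,0,0]],
  [[32,16,0],[0,0,0]],
  [[32,16,0],[0,0,0]],
  [[32,16,0],[0,0,0]],
  [[32,16,0],[0,0,0]],
  [[25,12,0],[0,0,0]],
  [[10,5,0],[0,0,0]],
])

```text
t: 6.37
tool_pos: [0.4693, 0.1034, 0.3748]
orientation: [-1.523, -2.744, 0.001]
force: [-0.6, 0.2, -3.1]
opening: 0.0405
gripper_force: 24.9
```

apply_moves([
  [[0,0,0],[0,0,0]],
  [[0,0,0],[0,0,0]],
  [[0,0,0],[0,0,0]],
])

```text
t: 6.62
tool_pos: [0.4705, 0.0995, 0.3759]
orientation: [-1.528, -2.744, 0.002]
force: [-0.1, -1.0, -2.1]
opening: 0.0412
gripper_force: 24.8
```

```bash
python3 - <<'E'
from fit import *
s=robot.read_state(); print(s["t"],s["tool_pos"].round(4),s["orientation"].round(3),s["q"].round(3),s["force"].round(2),s["opening"])
for n in("top","scene"):
    m=mean(n,3); np.save(f"m2{n}.npy",m)
    q=proj(n,[(.4718,.101,.15)])[0].astype(int); c=m[q[1]-40:q[1]+40,q[0]-50:q[0]+50]
    c=cv2.resize(np.clip(c*1.6,0,255).astype(np.uint8),(400,320),interpolation=cv2.INTER_CUBIC)
    globals()[n]=c
cv2.imwrite("pics/hold.png",np.hstack([top,scene]))
E
```

```text
6.6167 [0.4705 0.0995 0.3759] [-1.528e+00 -2.744e+00  2.000e-03] [ 1.020e-01 -1.820e-01  1.848e+00 -1.000e-03  1.477e+00 -4.530e-01] [-0.1  -0.99 -2.06] 0.0411651800999805
```

View pics/hold.png

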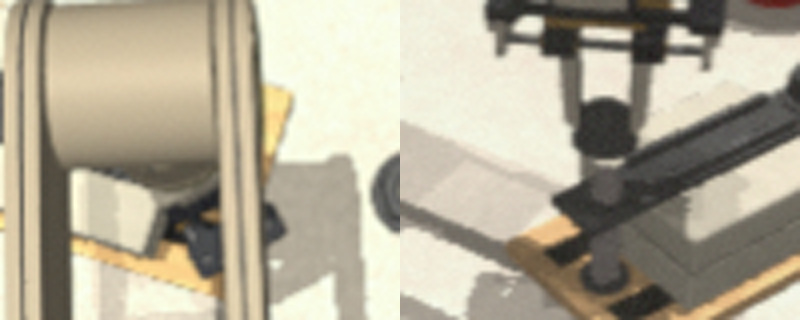

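The scene view shows the nut gripped square, its underside just above the tip, and about 2 mm left of the stud axis. That agrees with the computed offset. I correct it and descend slowly.

apply_moves([
  [[0.7,1.7,4],[0,0,0]],
  [[0,0,6],[0,0,0]],
  [[0,0,6],[0,0,0]],
  [[0,0,6],[0,0,0]],
  [[0,0,4],[0,0,0]],
  [[0,0,3],[0,0,0]],
  [[0,0,2],[0,0,0]],
  [[0,0,2],[0,0,0]],
  [[0,0,2],[0,0,0]],
  [[0,0,1],[0,0,0]],
  [[0,0,0],[0,0,0]],
])

```text
t: 7.83
tool_pos: [0.4715, 0.1018, 0.3406]
orientation: [-1.528, -2.745, 0.0]
force: [-0.0, 0.4, -2.5]
opening: 0.0403
gripper_force: 24.9
```

```bash
cat > st.py <<'E'
from plant import robot
s=robot.read_state(); print(s["t"],s["tool_pos"].round(4),s["orientation"].round(3),"q6",s["q"][5].round(3),"F",s["force"].round(2),"T",s["wrist_torque"].round(3),s["opening"].round(4),s["gripper_force"].round(1))
E
python3 st.py
```

```text
Traceback (most recent call last):
  File "st.py", line 2, in <module>
    s=robot.read_state(); print(s["t"],s["tool_pos"].round(4),s["orientation"].round(3),"q6",s["q"][5].round(3),"F",s["force"].round(2),"T",s["wrist_torque"].round(3),s["opening"].round(4),s["gripper_force"].round(1))
                                                                                                                                                                       ^^^^^^^^^^^^^^^^^^
AttributeError: 'float' object has no attribute 'round'
```

apply_moves([
  [[0,0,1.5],[0,0,0]],
  [[0,0,1.5],[0,0,0]],
  [[0,0,1.5],[0,0,0]],
  [[0,0,1.5],[0,0,0]],
  [[0,0,0],[0,0,0]],
])

```text
t: 8.25
tool_pos: [0.4716, 0.1017, 0.3345]
orientation: [1.528, 2.745, -0.0]
force: [0.9, -1.5, -3.1]
opening: 0.0408
gripper_force: 24.9
```

```bash
sed -i 's/s\["opening"\].round(4),s\["gripper_force"\].round(1)/s["opening"],s["gripper_force"]/' st.py; python3 st.py
```

```text
8.25 [0.4716 0.1017 0.3345] [ 1.528  2.745 -0.   ] q6 -0.449 F [ 0.9  -1.48 -3.15] T [-0.253 -0.401  0.086] 0.040833538814987295 24.85292136669159
```

apply_moves([
  [[0,0,1.5],[0,0,0]],
  [[0,0,1.5],[0,0,0]],
  [[0,0,1.5],[0,0,0]],
  [[0,0,1],[0,0,0]],
  [[0,0,0.7],[0,0,0]],
  [[0,0,0],[0,0,0]],
])

```text
t: 8.75
tool_pos: [0.4716, 0.1017, 0.3284]
orientation: [1.528, 2.745, -0.0]
force: [2.0, -3.2, -1.8]
opening: 0.0407
gripper_force: 24.9
```

```bash
python3 st.py
```

```text
8.75 [0.4716 0.1017 0.3284] [ 1.528  2.745 -0.   ] q6 -0.449 F [ 2.   -3.15 -1.79] T [-0.534 -0.458  0.014] 0.040705538587850386 24.85200047492981
```

apply_moves([
  [[-0.6,0,0.5],[0,0,0]],
  [[0,0,0.6],[0,0,0]],
  [[0,0,0.6],[0,0,0]],
  [[0,0,0.6],[0,0,0]],
  [[0,0,0],[0,0,0]],
])

```text
t: 9.17
tool_pos: [0.4719, 0.1014, 0.3266]
orientation: [-1.528, -2.745, -0.0]
force: [-1.3, -0.1, 2.4]
opening: 0.0408
gripper_force: 24.8
```

```bash
python3 st.py
```

```text
9.1667 [0.4719 0.1014 0.3266] [-1.528 -2.745 -0.   ] q6 -0.45 F [-1.33 -0.07  2.36] T [-0.114  0.12  -0.036] 0.04078776759775354 24.846500158309937
```

apply_moves([
  [[0,0,0.3],[0,0,-0.06]],
  [[0,0,0],[0,0,-0.06]],
  [[0,0,0],[0,0,-0.06]],
  [[0,0,0],[0,0,-0.06]],
  [[0,0,0],[0,0,0]],
])

```text
t: 9.58
tool_pos: [0.4719, 0.1014, 0.3269]
orientation: [1.182, 2.91, 0.0]
force: [-3.9, -0.1, 7.5]
opening: 0.0407
gripper_force: 24.9
```

```bash
python3 st.py
```

```text
9.5833 [0.4719 0.1014 0.3269] [1.182 2.91  0.   ] q6 -0.694 F [-3.87 -0.11  7.47] T [-0.305  0.554  0.038] 0.040678954599829904 24.860785603523254
```

apply_moves([
  [[0.2,-0.2,0],[0,0,-0.06]],
  [[0,0,0],[0,0,-0.06]],
  [[0,0,0],[0,0,-0.06]],
  [[0,0,0],[0,0,-0.06]],
  [[0,0,0],[0,0,0]],
])

```text
t: 10.0
tool_pos: [0.4715, 0.1011, 0.3271]
orientation: [-0.826, -3.031, 0.001]
force: [-5.6, -3.7, 9.5]
opening: 0.0412
gripper_force: 24.8
```

```bash
python3 st.py
```

```text
10.0 [0.4715 0.1011 0.3271] [-8.260e-01 -3.031e+00  1.000e-03] q6 -0.934 F [-5.61 -3.73  9.54] T [-0.648  1.015 -0.036] 0.04118805807906245 24.84748274087906
```

apply_moves([
  [[0.2,-0.5,-0.2],[0,0,-0.06]],
  [[0,0,0],[0,0,-0.06]],
  [[0,0,0],[0,0,-0.06]],
  [[0,0,0],[0,0,-0.06]],
  [[0,0,0],[0,0,0]],
])

```text
t: 10.42
tool_pos: [0.471, 0.1007, 0.3271]
orientation: [-0.457, -3.108, 0.002]
force: [-5.7, -4.5, 8.6]
opening: 0.0406
gripper_force: 24.8
```

```bash
python3 st.py
```

```text
10.4167 [0.471  0.1007 0.3271] [-4.570e-01 -3.108e+00  2.000e-03] q6 -1.174 F [-5.7  -4.49  8.59] T [-0.77   0.897 -0.03 ] 0.04063914781626499 24.83782857656479
```

apply_moves([
  [[0,0,0],[0,0,-0.06]],
  [[0,0,0],[0,0,-0.06]],
  [[0,0,0],[0,0,-0.06]],
  [[0,0,0],[0,0,-0.06]],
  [[0,0,0],[0,0,0]],
])

```text
t: 10.83
tool_pos: [0.4709, 0.1003, 0.3267]
orientation: [-0.082, -3.14, 0.003]
force: [-4.4, -6.4, 5.8]
opening: 0.0408
gripper_force: 24.8
```

```bash
python3 st.py
```

```text
10.8333 [0.4709 0.1003 0.3267] [-8.20e-02 -3.14e+00  3.00e-03] q6 -1.414 F [-4.37 -6.39  5.84] T [-1.254  0.816 -0.074] 0.040784297460413066 24.824706315994263
```

apply_moves([
  [[0.3,-0.6,0.2],[0,0,0]],
  [[0,0,0],[0,0,-0.05]],
  [[0,0,0],[0,0,-0.05]],
  [[0,0,0],[0,0,0]],
])

```text
t: 11.17
tool_pos: [0.4706, 0.0999, 0.3263]
orientation: [0.074, -3.14, 0.003]
force: [-2.6, -5.1, 5.0]
opening: 0.0408
gripper_force: 24.8
```

```bash
python3 st.py
```

```text
11.1667 [0.4706 0.0999 0.3263] [ 7.40e-02 -3.14e+00  3.00e-03] q6 -1.515 F [-2.64 -5.12  5.01] T [-1.023  0.547 -0.035] 0.04084359003696662 24.82445865869522
```

apply_moves([
  [[0.2,-0.3,0.3],[0,0,-0.03]],
  [[0,0,0.3],[0,0,-0.03]],
  [[0,0,0],[0,0,0]],
])

```text
t: 11.42
tool_pos: [0.4706, 0.0996, 0.3253]
orientation: [0.165, -3.137, 0.002]
force: [1.2, -5.4, -0.0]
opening: 0.0409
gripper_force: 24.8
```

```bash
python3 st.py
```

```text
11.4167 [0.4706 0.0996 0.3253] [ 1.650e-01 -3.137e+00  2.000e-03] q6 -1.573 F [ 1.23 -5.42 -0.01] T [-0.961 -0.152  0.019] 0.04090523324509727 24.847951233386993
```

apply_moves([
  [[0,-0.4,0.7],[0,0,0]],
  [[0,0,0.7],[0,0,0]],
  [[0,0,0.7],[0,0,0]],
  [[0,0,0],[0,0,0]],
])

```text
t: 11.75
tool_pos: [0.4707, 0.0995, 0.3234]
orientation: [0.162, -3.137, 0.001]
force: [-2.2, -5.0, 2.3]
opening: 0.041
gripper_force: 24.8
```

```bash
python3 st.py
```

```text
11.75 [0.4707 0.0995 0.3234] [ 1.620e-01 -3.137e+00  1.000e-03] q6 -1.572 F [-2.16 -4.99  2.29] T [-1.057  0.139 -0.037] 0.04098429622386367 24.84518676996231
```

apply_moves([
  [[0,0,0.25],[0,0,0.08]],
  [[0,0,0.27],[0,0,0.08]],
  [[0,0,0.27],[0,0,0.08]],
  [[0,0,0.27],[0,0,0.08]],
  [[0,0,0.27],[0,0,0.08]],
  [[0,0,0],[0,0,0]],
])

```text
t: 12.25
tool_pos: [0.4709, 0.1, 0.3221]
orientation: [0.469, 3.106, 0.001]
force: [0.2, -1.2, 1.7]
opening: 0.0411
gripper_force: 24.8
```

```bash
python3 st.py
```

```text
12.25 [0.4709 0.1    0.3221] [4.690e-01 3.106e+00 1.000e-03] q6 -1.169 F [ 0.2  -1.23  1.74] T [-0.242 -0.174 -0.044] 0.041076184590127754 24.844310581684113
```

It follows the pitch, 1.3 mm for 0.4 rad, so it is engaged. I run it down.

apply_moves([
  [[0,0,0.27],[0,0,0.08]],
  [[0,0,0.27],[0,0,0.08]],
  [[0,0,0.27],[0,0,0.08]],
  [[0,0,0.27],[0,0,0.08]],
  [[0,0,0.27],[0,0,0.08]],
  [[0,0,0.27],[0,0,0.08]],
  [[0,0,0.27],[0,0,0.08]],
  [[0,0,0.27],[0,0,0.08]],
  [[0,0,0.27],[0,0,0.08]],
  [[0,0,0.27],[0,0,0.08]],
  [[0,0,0],[0,0,0]],
])

```text
t: 13.17
tool_pos: [0.4708, 0.1002, 0.3194]
orientation: [-1.638, -2.681, -0.002]
force: [0.4, 1.3, 0.1]
opening: 0.0408
gripper_force: 24.8
```

```bash
python3 st.py
```

```text
13.1667 [0.4708 0.1002 0.3194] [-1.638e+00 -2.681e+00 -2.000e-03] q6 -0.371 F [0.36 1.35 0.06] T [ 0.116 -0.294 -0.051] 0.04081864164908673 24.84535664319992
```

apply_moves([
  [[0,0,0.3],[0,0,0.08]],
  [[0,0,0.28],[0,0,0.08]],
  [[0,0,0.28],[0,0,0.08]],
  [[0,0,0.28],[0,0,0.08]],
  [[0,0,0.27],[0,0,0.08]],
  [[0,0,0.27],[0,0,0.08]],
  [[0,0,0.27],[0,0,0.08]],
  [[0,0,0.27],[0,0,0.08]],
  [[0,0,0.27],[0,0,0.08]],
  [[0,0,0.27],[0,0,0.08]],
  [[0,0,0],[0,0,0]],
])

```text
t: 14.08
tool_pos: [0.4717, 0.1003, 0.3173]
orientation: [2.551, 1.832, 0.007]
force: [7.2, 2.5, -1.8]
opening: 0.0408
gripper_force: 24.9
```

```bash
python3 st.py
```

```text
14.0833 [0.4717 0.1003 0.3173] [2.551 1.832 0.007] q6 0.427 F [ 7.21  2.49 -1.8 ] T [ 0.299 -1.419  0.045] 0.04084441061383384 24.87416446208954
```

apply_moves([
  [[0.2,0.4,0.3],[0,0,0]],
  [[0,0,0.2],[0,0,0.05]],
  [[0,0,0],[0,0,0]],
])

```text
t: 14.33
tool_pos: [0.472, 0.1003, 0.3167]
orientation: [2.594, 1.771, 0.006]
force: [5.4, 1.9, -1.6]
opening: 0.0409
gripper_force: 24.9
```

```bash
python3 st.py
```

```text
14.3333 [0.472  0.1003 0.3167] [2.594 1.771 0.006] q6 0.475 F [ 5.43  1.94 -1.64] T [ 0.397 -1.081  0.098] 0.040929967043990864 24.868774116039276
```

apply_moves([
  [[0.2,0.4,0.25],[0,0,0.05]],
  [[0,0,0.2],[0,0,0.05]],
  [[0,0,0.2],[0,0,0.05]],
  [[0,0,0.17],[0,0,0.05]],
  [[0,0,0.17],[0,0,0.05]],
  [[0,0,0],[0,0,0]],
])

```text
t: 14.83
tool_pos: [0.4725, 0.1003, 0.3158]
orientation: [2.795, 1.433, 0.006]
force: [5.6, 1.4, 0.6]
opening: 0.0411
gripper_force: 24.9
```

```bash
python3 st.py
```

```text
14.8333 [0.4725 0.1003 0.3158] [2.795 1.433 0.006] q6 0.726 F [5.56 1.41 0.65] T [ 0.249 -1.15   0.058] 0.04110358803826949 24.866631031036377
```

apply_moves([
  [[0.1,0.3,0.17],[0,0,0.05]],
  [[0,0,0.17],[0,0,0.05]],
  [[0,0,0.15],[0,0,0.05]],
  [[0,0,0.1],[0,0,0.05]],
  [[0,0,0],[0,0,0]],
])

```text
t: 15.25
tool_pos: [0.4729, 0.1, 0.3154]
orientation: [2.924, 1.146, 0.006]
force: [5.6, -0.1, 0.9]
opening: 0.0408
gripper_force: 24.8
```

```bash
python3 st.py
```

```text
15.25 [0.4729 0.1    0.3154] [2.924 1.146 0.006] q6 0.926 F [ 5.59 -0.06  0.94] T [ 0.015 -0.953 -0.041] 0.040841775016233955 24.83007162809372
```

apply_moves([
  [[0,0,0.1],[0,0,0.04]],
  [[0,0,0],[0,0,0.04]],
  [[0,0,0],[0,0,0.04]],
  [[0,0,0],[0,0,0.03]],
  [[0,0,0],[0,0,0]],
])

```text
t: 15.67
tool_pos: [0.473, 0.0999, 0.3155]
orientation: [3.001, 0.926, 0.007]
force: [7.1, -0.7, 1.0]
opening: 0.0408
gripper_force: 24.8
```

```bash
python3 st.py
```

```text
15.6667 [0.473  0.0999 0.3155] [3.001 0.926 0.007] q6 1.074 F [ 7.1  -0.71  1.01] T [-0.057 -1.099 -0.03 ] 0.04078764750836483 24.84535127878189
```

apply_moves([
  [[0,0,0],[0,0,0.04]],
  [[0,0,0],[0,0,0.03]],
  [[0,0,0],[0,0,0.03]],
  [[0,0,0],[0,0,0]],
])

```text
t: 16.0
tool_pos: [0.4731, 0.0998, 0.3154]
orientation: [3.044, 0.775, 0.008]
force: [7.1, -1.3, -0.6]
opening: 0.041
gripper_force: 24.9
```

```bash
python3 st.py
```

```text
16.0 [0.4731 0.0998 0.3154] [3.044 0.775 0.008] q6 1.174 F [ 7.11 -1.25 -0.62] T [-0.153 -1.366  0.005] 0.04096399693429025 24.86971914768219
```

apply_moves([
  [[0,0,0],[0,0,0.03]],
  [[0,0,0],[0,0,0.03]],
  [[0,0,0],[0,0,0.03]],
  [[0,0,0],[0,0,0]],
])

```text
t: 16.33
tool_pos: [0.4732, 0.0997, 0.3153]
orientation: [3.076, 0.637, 0.008]
force: [8.8, -1.5, -1.2]
opening: 0.0411
gripper_force: 24.9
```

```bash
python3 st.py
```

```text
16.3333 [0.4732 0.0997 0.3153] [3.076 0.637 0.008] q6 1.264 F [ 8.81 -1.49 -1.21] T [-0.123 -1.481  0.156] 0.04112792175646629 24.933777451515198
```

apply_moves([
  [[0,0,0],[0,0,0.03]],
  [[0,0,0],[0,0,0.02]],
  [[0,0,0],[0,0,0]],
])

```text
t: 16.58
tool_pos: [0.4733, 0.0998, 0.3153]
orientation: [3.09, 0.561, 0.009]
force: [9.8, -1.0, -2.5]
opening: 0.041
gripper_force: 25.0
```

```bash
python3 st.py
```

```text
16.5833 [0.4733 0.0998 0.3153] [3.09  0.561 0.009] q6 1.313 F [ 9.83 -0.98 -2.49] T [-0.116 -1.669  0.339] 0.04098286225867351 25.045882165431976
```

Torque rises with angle at the expected rate: 0.34 Nm, about 5° past take-up, roughly 30 N on the strap. I let go and check.

apply_moves([
  [[0,0,0],[0,0,0]],
  [[0,0,0],[0,0,0]],
  [[0,0,0],[0,0,0]],
  [[0,0,0],[0,0,0]],
  [[0,0,0],[0,0,0]],
  [[0,0,0],[0,0,0]],
], claw=0.7)

```text
t: 17.08
tool_pos: [0.4717, 0.0998, 0.3141]
orientation: [-3.092, -0.557, 0.001]
force: [-0.4, -0.0, -0.2]
opening: 0.0647
gripper_force: 0.0
```

```bash
python3 st.py
```

```text
17.0833 [0.4717 0.0998 0.3141] [-3.092e+00 -5.570e-01  1.000e-03] q6 1.316 F [-0.45 -0.04 -0.18] T [0.016 0.031 0.017] 0.06474045470495797 0.0
```

apply_moves([
  [[0,0,-8],[0,0,0]],
  [[0,0,-15],[0,0,0]],
  [[0,0,-25],[0,0,0]],
  [[0,0,-30],[0,0,0]],
  [[0,0,-30],[0,0,0]],
  [[-30,0,-10],[0,0,0]],
  [[-40,0,0],[0,0,0]],
  [[-40,0,0],[0,0,0]],
  [[-20,0,0],[0,0,0]],
  [[0,0,0],[0,0,0]],
  [[0,0,0],[0,0,0]],
])

```text
t: 18.0
tool_pos: [0.3495, 0.0542, 0.4333]
orientation: [3.092, 0.555, 0.005]
force: [1.1, -0.6, -0.4]
opening: 0.0649
gripper_force: 0.0
```

```bash
python3 - <<'E'
from fit import *
s=robot.read_state(); print(s["t"],s["tool_pos"].round(3),s["force"].round(2))
c=[]
for n in("top","scene"):
    m=mean(n,3)
    q=proj(n,[(.4718,.101,.13)])[0].astype(int); k=m[q[1]-30:q[1]+30,q[0]-38:q[0]+38]
    c.append(cv2.resize(np.clip(k*1.6,0,255).astype(np.uint8),(400,320),interpolation=cv2.INTER_CUBIC))
cv2.imwrite("pics/done.png",np.hstack(c))
E
```

```text
18.0 [0.35  0.054 0.433] [ 1.12 -0.65 -0.42]
```

View pics/done.png

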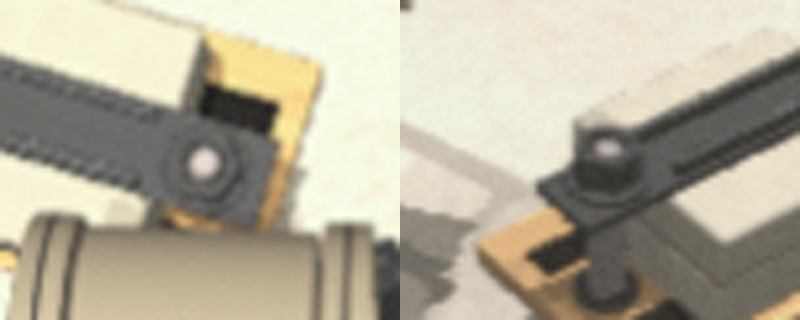

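The crops show the nut hex up and flat on the strap around the stud: top crop (203,160), scene crop (607,165). The stud tip shows in the bore and the gripper is clear, so I hand in.

```bash
python3 -c "
from plant import robot
print(robot.close_job())"
```

```text
the job is handed in; nothing more can be done
None
```

The collar nut is on the bare stud, hex up, run down until its collar bears on the strap and snugged to about 0.34 Nm (an estimated 30 N on the strap, not measured directly), then let go; I handed the job in at about 18 s, with no verdict returned.

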